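Level a sprung spraying shelf and hold it pressed

TASK

Set the blue spirit level, vial up, flat in its pocket on the spraying shelf and let go of it. The shelf is sprung and reads true only while it is pushed fully down onto its stop: turn the red levelling foot knob so that, with the level pressed down until the shelf stops, the bubble stands centred between the two black lines. Finish while still pressing the level down like this (do not let go at the end), and leave the paint tin, the jar and the sanding block alone.

Things in the scene. Friction and masses are not known exactly. Their poses are not given: they have to be found in the camera images.
- level_center (a point): Centre (half-way up) of the loose blue spirit level, a bar 150 long x 30 wide x 40 mm high, about 0.28 kg, that starts on the table at the robot's left, vial up. x runs along its length to the end with the red cap, y across its 30 mm width (grasp there), z up. It may lie in the pocket either way round.
- bubble (a joint): Bubble's place along the level's x axis, m: 0 centred, positive towards the red cap, range +-0.022. It goes to the higher end, 0.6 m per rad of slope, and settles in about 1.5 s. Within 0.003 it is between the lines.
- pocket (a point): Centre of the floor of the level's pocket on the pale grey shelf, about 73 mm above the table; z up, yaws with the stand. The pocket is 156 mm long (y) by 36 mm wide (x), with rails 10 mm high at its ends and round its corners (long sides open within 55 mm of the middle). Two rows of blue pins 27 mm high stand 87 mm to either side in x.
- shelf (a joint): How far the sprung shelf (200 x 250 mm) is pushed down, rad: 0 sprung up, 0.020 on its hard stop (over 0.018 counts as fully down; this reading is noisy). It turns about a pivot 100 mm from the pocket in +y; the end at -y, by the knob, moves. With the level on it, about 4 N at the level's end nearest the knob push it down (3 mm there), about 13 N at the other end.
- knob_grip (a point): On the vertical axis of the red wing knob of the levelling foot, 97 mm above the table, 185 mm from the pocket in the pocket's -y. The wing is 48 mm long (x), 14 mm thick (y: grasp it so) and 28 mm high, from 20 mm below this point to 8 mm above; under it is a flat black collar of 20 mm radius. It does not rise when turned.
- foot_knob (a joint): Knob angle, rad, 0 to 2.6, growing clockwise seen from above; it stays where left (friction 0.15 N m). Growing values raise the shelf's knob end, 0.016 rad per rad: the bubble moves 9.6 mm per rad towards the level's end nearest the knob. It starts too low, 0.8 to 1.3 rad short; the level value differs from case to case.
- paint_tin: Bystander: yellow paint tin, 76 mm in diameter, 100 mm high, origin under its centre. Leave it.
- thinner_jar: Bystander: amber jar with black cap, 60 mm in diameter, 90 mm high, origin under its centre. Leave it.
- sanding_block: Bystander: cork sanding block 100 x 60 x 28 mm, origin under its centre. Leave it.
- level: The same spirit level, origin under its centre. Top: green vial window 60 x 16 mm in the middle, white bubble 14 mm long, two black lines 10.5 mm either side of the middle. Press on the flat top beyond the window, 40 to 70 mm from the centre, best at the end nearest the knob.
Mind the look-alikes: they are no part of the job. Several things look just like the level: the one meant starts farthest to the robot's right.

How it is judged:
By the outcome, as a careful person would: the job done as asked, in the order asked, and still so for the second after the job is handed in, while the arm keeps its last pose, push and grip.
It also fails if it takes over 66 s, if anything falls off the work surface, if the arm or the gripper's body presses on something with over 40 N, if the wrist force passes 120 N, or if a joint passes its speed limit or range.

ROBOT

A 6-joint arm with a two-finger parallel gripper is mounted at the origin on the work surface. World frame = base frame: x ahead of the robot, y to its left, z up, the work surface at z = 0. Lengths are in m, angles in rad, forces in N, time in s.
With the tool pointing down it reaches from about 0.35 to 0.775 m from the base axis. Payload 5.5 kg.
Tool frame: the origin (TCP) lies at the very end of the fingers, on their centre line; the grasp point (between the pads) lies 19 mm behind it; z points along the fingers, y is the line along which they close (so a half turn about z gives the same grasp; the last joint's range is limited). The gripper opens to 85 mm and grips with 20 to 120 N. Pads are 22 mm wide; open, the fingers measure 114 mm over their backs; the gripper's body (76 mm by 85 mm) begins 54 mm behind the grasp point. The pads swing forward as they close: fully open they stand 13 mm farther back than shut.
Start: joints at [-1.296, 0.313, 0.046, 1.304, 0, 1.431], TCP at [0.232, -0.526, 0.231] pointing down, gripper open.
Joint ranges: [-2.76, 2.76], [-0.86, 1.69], [-1.03, 1.26], [-2.2, 2.34], [-1.47, 1.5], [-3.14, 3.14]. Speed limits (rad/s): [2.57, 2.57, 3.14, 3.14, 3.14, 3.14].

INTERFACE

Orientations are given as [roll, pitch, yaw] about the fixed x, y, z axes, in that order (R = Rz(yaw) Ry(pitch) Rx(roll)).
In Python, from bench import env, imaging, workorder, spot_in, tip_of gives the robot as it stands. The module is installed in compiled form; this text tells all that it offers.
- The arm moves only by the tool arm_command, never from a script. Its argument "motion" is a list of rows, each a list of 5 numbers: the closure in counts, from 0 (fully open) to 255 (shut), then the shift along the tool's x, y, z in m, then the turn about the tool's z in rad. In form: [[hand, dx, dy, dz, turn], ...]. A call has 1 to 20 rows; each row shifts and turns the commanded pose from where the row before left it, along the tool's axes as they then stand; what a row does not reach is not made up. A row lasts 1/12 s, in which the tool goes at most 41.7 mm and 7.16 degrees, less where a joint would pass 70% of its speed; a pose out of reach is approached as far as the arm can. A call is refused whole if a number of a shift passes 0.0417 or a number of a turn 0.125, either way. A call with a gripper value outside its range is refused whole. The fingers move at their own pace and stop on an object; "grip_force" is the grip in N (left out, the last holds). Time passes only in rows, so rows that do not move let the fingers close. It gives the time, the measured TCP pose, the force, the opening and the grip force at its end, in the units of the state.
- env.observe(): the state, without advancing time (a new reading comes with each control period).
- imaging.grab_frame(name): name is "side" or "top" or "wrist"; returns a dict with "pixels" (400x640x3 uint8, red, green, blue), "camera_matrix" (3x3 intrinsics, pixels), "extrinsics" (4x4, takes a point from camera to world coordinates). Camera axes: x right, y up, looking along -z (the intrinsics and any distortion apply to the point x, -y, -z); pixel columns grow to the right and rows downward; lengths in m; the calibration is good to about 2 mm. A picture is of the moment at which its call begins. There is no depth.
- workorder.sign_off(): hands the job in; it is judged then, once.
Trained networks look in a picture, given as the dict that the camera call returned (one of the last four; its "shot" number tells which), for a name from the list of things; names that differ only in an ending like _2 or _b are one class to them, and where a whole thing is asked for, a point or a joint stands for the part that bears it (a point fixed in the world has none). Each returns a list of dicts, best first, with "confidence" (0 to 1); they miss things now and then, are a little off and sometimes report something else, mostly with a low value. They report only what shows in the picture. A call takes as long as a camera call. They do not tell look-alikes from the thing itself.
- spot_in(picture, target): "centre" ([column, row] in pixels, amid what is visible of it).
- tip_of(picture, target): "centre" ([column, row] in pixels: a listed point, or the origin of a listed thing).
The state is a dict: "time": time; "q": joint angles; "dq": joint speeds; "joint_torque": joint torques, N m; "tcp_pos": TCP position; "tcp_rot": TCP orientation; "wrist_force": force on the tool from outside, world axes, zero at the start; "ft_torque": the same for the moment, N m; "gripper_width": opening from 0.0 (shut) to 1.0 (fully open); "gripper_force": force on a finger pad.
Only numpy, scipy, OpenCV 4.12 (cv2) and the standard library are available. Lean on these libraries where they do the work, as an engineer would, in place of code of your own. Each camera call takes 0.05 s, during which the arm holds its last target. There are 200 camera calls.

## Working session

There is one attempt and no reset: what is moved stays moved. The work goes in short steps, Python scripts to look and compute and a tool call to move; the robot and the scene stay as the last step left them, time stands still between calls to the robot, and variables do not carry over. Pictures are saved under pics/ and viewed, at most 10 in all, crops included, and the job is handed in when it is done.

Besides the shell and the picture viewer there is one more tool, called as a command line: name --pt "numbers of a row" for each row, then --argument value for the rest. arm_command: Moves the arm, as the interface text tells. Its arguments: {"type":"object","properties":{"motion":{"type":"array","items":{"type":"array","items":{"type":"number"}}},"grip_force":{"type":"number"}},"required":["motion"]}

```bash
mkdir -p pics; cat > h.py <<'E'
import numpy as np, cv2
from bench import env, imaging, workorder, spot_in, tip_of
def ray(p,px):
    K=np.array(p["camera_matrix"]);E=np.array(p["extrinsics"])
    d=np.linalg.inv(K)@[px[0],px[1],1]; d=E[:3,:3]@[d[0],-d[1],-d[2]]
    return E[:3,3],d
def at(p,px,z):
    o,d=ray(p,px); return o+d*(z-o[2])/d[2]
def proj(p,w):
    E=np.array(p["extrinsics"]);c=E[:3,:3].T@(np.array(w)-E[:3,3]);u=np.array(p["camera_matrix"])@[c[0],-c[1],-c[2]]
    return u[:2]/u[2]
def save(p,n): cv2.imwrite(f"pics/{n}.png",p["pixels"][:,:,::-1])
E
python3 - <<'E'
from h import *
for c in("top","side"):
    p=imaging.grab_frame(c);save(p,c+"0")
    print(c,np.round(p["extrinsics"],3).tolist())
    for n,z in(("level_center",.02),("pocket",.073),("knob_grip",.097),("paint_tin",0),("thinner_jar",0),("sanding_block",0)):
        for r in tip_of(p,n)[:5]: print(n,np.round(r["centre"]),round(r["confidence"],2),np.round(at(p,r["centre"],z),3))
s=env.observe();print(s["tcp_pos"],s["tcp_rot"],s["wrist_force"])
E
```

```text
top [[-0.013, 0.989, -0.147, 0.344], [-1.0, -0.012, 0.008, 0.137], [0.006, 0.147, 0.989, 1.42], [0.0, 0.0, 0.0, 1.0]]
level_center [264. 218.] 0.94 [0.494 0.307 0.02 ]
level_center [151. 194.] 0.88 [0.572 0.644 0.02 ]
level_center [214. 209.] 0.69 [0.523 0.456 0.02 ]
level_center [484. 249.] 0.32 [ 0.395 -0.341  0.02 ]
pocket [372. 207.] 0.91 [ 0.517 -0.008  0.073]
pocket [264. 218.] 0.36 [0.489 0.3   0.073]
knob_grip [437. 196.] 0.64 [ 0.543 -0.193  0.097]
paint_tin [260. 142.] 0.94 [0.733 0.322 0.   ]
thinner_jar [483. 154.] 0.85 [ 0.688 -0.365  0.   ]
sanding_block [478. 249.] 0.84 [ 0.395 -0.331  0.   ]
side [[-0.722, 0.336, -0.604, -0.294], [-0.691, -0.349, 0.633, 0.999], [0.002, 0.875, 0.484, 0.769], [0.0, 0.0, 0.0, 1.0]]
level_center [153. 317.] 0.97 [0.569 0.644 0.02 ]
level_center [232. 287.] 0.89 [0.531 0.46  0.02 ]
level_center [292. 266.] 0.87 [0.49  0.303 0.02 ]
pocket [362. 202.] 0.81 [ 0.518 -0.004  0.073]
knob_grip [396. 172.] 0.62 [ 0.546 -0.201  0.097]
paint_tin [232. 239.] 0.76 [0.728 0.313 0.   ]
thinner_jar [391. 173.] 0.93 [ 0.672 -0.349  0.   ]
sanding_block [392. 169.] 0.68 [ 0.69  -0.379  0.   ]
[ 0.23175323 -0.52628992  0.23136761] [ 3.14140672e+00 -9.15852895e-06  4.14790818e-01] [-0.50493521 -0.05939969 -0.06585878]
```

View pics/top0.png

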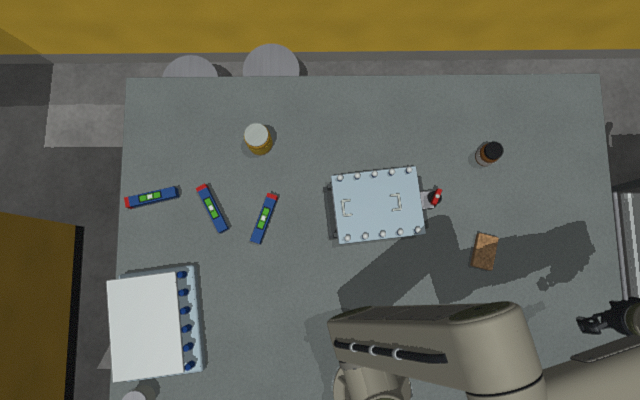

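View pics/side0.png

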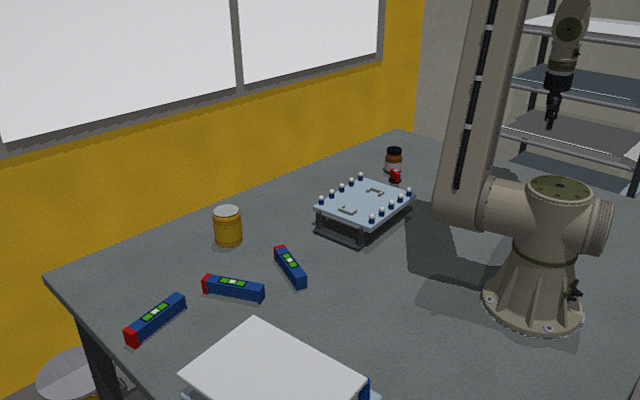

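The level meant is the one nearest the shelf (top image, about 264,218), with its red cap at (273,196). The pocket is at (372,207), the knob at (437,196), and the wing is roughly along image-vertical. I'll move above the level.

arm_command --pt "0 0.0331 -0.021 0 0" --pt "0 0.0331 -0.021 0 0" --pt "0 0.0331 -0.021 0 0" --pt "0 0.0331 -0.021 0 0" --pt "0 0.0331 -0.021 0 0" --pt "0 0.0331 -0.021 0 0" --pt "0 0.0331 -0.021 0 0" --pt "0 0.0331 -0.021 0 0" --pt "0 0.0331 -0.021 0 0" --pt "0 0.0331 -0.021 0 0" --pt "0 0.0185 -0.0343 0 0" --pt "0 0.0185 -0.0343 0 0" --pt "0 0.0185 -0.0343 0 0" --pt "0 0.0185 -0.0343 0 0" --pt "0 0.0185 -0.0343 0 0" --pt "0 0.0185 -0.0343 0 0" --pt "0 0.0185 -0.0343 0 0" --pt "0 0.0185 -0.0343 0 0" --pt "0 0.0185 -0.0343 0 0" --pt "0 0.0185 -0.0343 0 0"

```text
time: 2.37
tcp_pos: [0.4809, 0.1898, 0.2316]
tcp_rot: [3.141, -0.001, 0.415]
wrist_force: [0.7, -0.3, 0.5]
gripper_width: 1.0
gripper_force: 0.0
```

arm_command --pt "0 0.0185 -0.0343 0 0" --pt "0 0.0185 -0.0343 0 0" --pt "0 0.0185 -0.0343 0 0" --pt "0 0 0 0 -0.125" --pt "0 0 0 0 -0.125" --pt "0 0 0 0 -0.125" --pt "0 0 0 0 -0.125" --pt "0 0 0 0 -0.125" --pt "0 0 0 0 -0.125" --pt "0 0 0 0 -0.125" --pt "0 0 0 0 -0.125" --pt "0 0 0 0 -0.125" --pt "0 0 0 0 -0.125" --pt "0 0 0 0 -0.125" --pt "0 0 0 0 -0.125" --pt "0 0 0 0 -0.125" --pt "0 0 0 0 -0.125" --pt "0 0 0 0 -0.125" --pt "0 0 0 0 -0.125" --pt "0 0 0 0 -0.125"

```text
time: 4.03
tcp_pos: [0.4907, 0.3037, 0.2313]
tcp_rot: [3.141, -0.0, 2.547]
wrist_force: [-0.1, 0.1, 0.7]
gripper_width: 0.995
gripper_force: 0.0
```

arm_command --pt "0 0 0 0 -0.125" --pt "0 0 0 0 -0.125" --pt "0 0 0 0 0"

```text
time: 4.28
tcp_pos: [0.4907, 0.3037, 0.2313]
tcp_rot: [3.141, -0.0, 2.794]
wrist_force: [-0.1, -0.1, -0.5]
gripper_width: 1.006
gripper_force: 0.0
```

```bash
cat >> h.py <<'E'
def state():
    s=env.observe();print("t",round(s["time"],2),"tcp",np.round(s["tcp_pos"],4),"rot",np.round(s["tcp_rot"],3),"F",np.round(s["wrist_force"],1),"w",round(s["gripper_width"],3),"gf",round(s["gripper_force"],1),"q",np.round(s["q"],2));return s
def blob(p,m,z,near=None):
    n,l,st,c=cv2.connectedComponentsWithStats(m.astype(np.uint8));out=[]
    for i in range(1,n):
        if st[i,4]<30: continue
        y,x=np.nonzero(l==i); w=np.array([at(p,(a,b),z)[:2] for a,b in zip(x,y)])
        e=np.linalg.eigh(np.cov(w.T));out.append((st[i,4],c[i],w.mean(0),np.arctan2(*e[1][::-1,1]),np.sqrt(12*e[0][::-1])))
    return out
E
python3 - <<'E'
from h import *
state()
p=imaging.grab_frame("wrist");save(p,"w1");print(np.round(p["extrinsics"],3).tolist())
for r in tip_of(p,"level_center"): print(r["centre"],r["confidence"],at(p,r["centre"],.02))
I=p["pixels"].astype(int)
g=(I[...,1]>I[...,0]+40)&(I[...,1]>I[...,2]+40)
r=(I[...,0]>I[...,1]+60)&(I[...,0]>I[...,2]+60)
for m in(g,r):
  for b in blob(p,m,.04):print(b)
E
```

```text
t 4.28 tcp [0.4907 0.3037 0.2313] rot [ 3.141 -0.     2.794] F [-0.1 -0.1 -0.5] w 1.006 gf 0.0 q [0.41 0.32 0.05 1.31 0.   0.76]
[[0.341, -0.891, -0.299, 0.413], [0.94, 0.324, 0.109, 0.332], [-0.0, -0.318, 0.948, 0.374], [0.0, 0.0, 0.0, 1.0]]
[324.7, 168.7] 0.95 [0.48993525 0.30611236 0.02      ]
[477.5, 150.1] 0.57 [0.52601063 0.46393541 0.02      ]
(np.int32(952), array([483.70903361, 153.11869748]), array([0.52492384, 0.46175787]), np.float64(-2.6589344850114065), array([0.06714015, 0.01870696]))
(np.int32(882), array([328.15646259, 174.05328798]), array([0.49231959, 0.30885711]), np.float64(2.7882548228069894), array([0.06739013, 0.01834799]))
(np.int32(358), array([525.82402235, 198.31843575]), array([0.58656971, 0.49338088]), np.float64(2.037117960123733), array([0.03128713, 0.01296081]))
(np.int32(276), array([327.73550725, 237.64130435]), array([0.5583359 , 0.28478515]), np.float64(1.22926889086185), array([0.03000422, 0.01173167]))
```

View pics/w1.png

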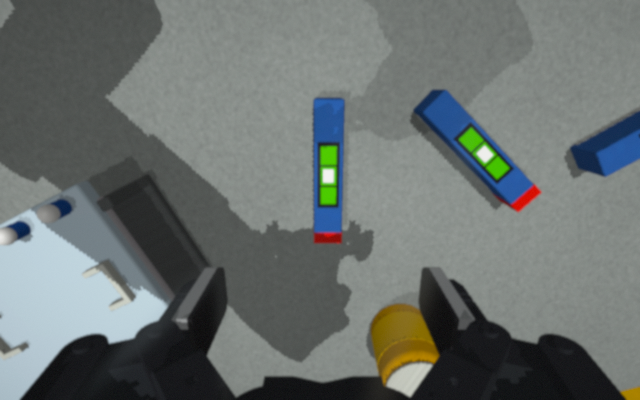

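The level's window is at (328,174) with the red cap below it at (328,238). The pads close across its width and yaw matches within 0.01 rad. Next: descend and grasp.

arm_command --pt "0 0 0.004 0.035 0" --pt "0 0 0 0.035 0" --pt "0 0 0 0.035 0" --pt "0 0 0 0.035 0" --pt "0 0 0 0.035 0" --pt "0 0 0 0.028 0" --pt "0 0 0 0.02 0" --pt "0 0 0 0 0" --pt "255 0 0 0 0" --pt "255 0 0 0 0" --pt "255 0 0 0 0" --pt "255 0 0 0 0" --pt "255 0 0 0 0" --pt "255 0 0 0 0" --pt "255 0 0 0 0" --pt "255 0 0 0 0" --pt "255 0 0 0 0" --pt "255 0 0 0 0" --grip_force 50

```text
time: 5.88
tcp_pos: [0.4934, 0.3083, 0.0101]
tcp_rot: [3.139, 0.002, 2.791]
wrist_force: [-0.5, 0.7, 7.3]
gripper_width: 0.347
gripper_force: 50.8
```

arm_command --pt "255 0 0 -0.02 0" --pt "255 0 0 -0.04 0" --pt "255 0 0 -0.04 0" --pt "255 0 0 -0.04 0" --pt "255 0 0 -0.04 0" --pt "255 0 0 -0.04 0" --pt "255 -0.025 -0.025 0 0" --pt "255 -0.025 -0.025 0 0" --pt "255 -0.025 -0.025 0 0" --pt "255 -0.025 -0.025 0 0" --pt "255 -0.03 -0.027 0 0" --pt "255 0 0 0 0" --pt "255 0 0 0 0"

```text
time: 6.97
tcp_pos: [0.571, 0.1412, 0.2276]
tcp_rot: [-3.141, -0.001, 2.786]
wrist_force: [0.2, 0.3, -2.0]
gripper_width: 0.344
gripper_force: 50.5
```

```bash
python3 - <<'E'
from h import *
state()
p=imaging.grab_frame("wrist");save(p,"w2");print(np.round(p["extrinsics"],4).tolist())
import pickle;pickle.dump(p,open("w2.pkl","wb"))
for n,z in(("pocket",.073),("knob_grip",.097),("level_center",.23)):
  for r in tip_of(p,n): print(n,r["centre"],round(r["confidence"],2),at(p,r["centre"],z))
E
```

```text
t 6.97 tcp [0.571  0.1412 0.2276] rot [-3.141e+00 -1.000e-03  2.786e+00] F [ 0.2  0.3 -2. ] w 0.344 gf 50.5 q [0.11 0.34 0.08 1.31 0.   0.46]
[[0.3485, -0.8889, -0.2973, 0.4934], [0.9373, 0.3304, 0.1111, 0.1699], [-0.0006, -0.3174, 0.9483, 0.3705], [0.0, 0.0, 0.0, 1.0]]
pocket [159.3, 192.1] 0.97 [ 0.5253652  -0.00249451  0.073     ]
knob_grip [323.0, 258.2] 0.54 [0.62953935 0.11946511 0.097     ]
level_center [322.1, 282.0] 0.74 [0.57504552 0.13918632 0.23      ]
level_center [636.4, 2.9] 0.65 [0.50542922 0.28791294 0.23      ]
```

View pics/w2.png

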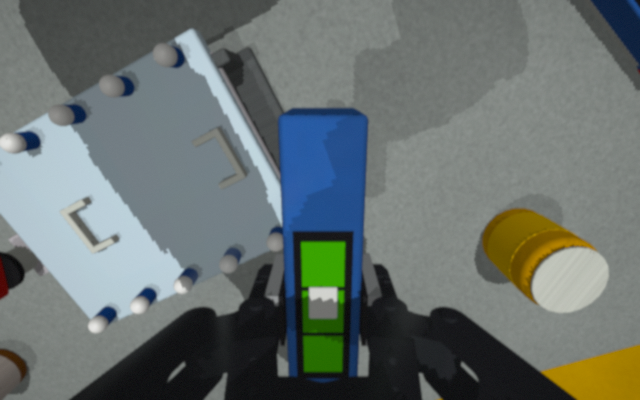

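```bash
python3 - <<'E'
from h import *
import pickle
p=pickle.load(open("w2.pkl","rb"));I=p["pixels"].astype(int)
m=(I[...,0]-I[...,2]>4)&(I[...,0]>100)
m[:120]=0;m[:,260:]=0;m[260:]=0;m[:,:58]=0
n,l,st,c=cv2.connectedComponentsWithStats(m.astype(np.uint8))
pts=[]
for i in range(1,n):
    if st[i,4]>60:
        print(st[i],c[i]); y,x=np.nonzero(l==i); pts+= [at(p,(a,b),.08)[:2] for a,b in zip(x,y)]
pts=np.array(pts,np.float32);print(cv2.minAreaRect(pts*1000))
K=I
g=(I[...,1]>I[...,0]+30)&(I[...,1]>I[...,2]+30)
y,x=np.nonzero(g);w=np.array([at(p,(a,b),.257)[:2] for a,b in zip(x,y)],np.float32)
print(cv2.minAreaRect(w*1000))
s=cv2.imread("pics/top0.png")[150:260,300:480];cv2.imwrite("pics/c.png",cv2.resize(s,None,fx=4,fy=4,interpolation=2))
E
```

```text
[ 62 201  51  51 394] [ 82.75888325 227.90862944]
((531.0234375, -77.52076721191406), (45.72595977783203, 24.707717895507812), 6.538326263427734)
((571.8935546875, 140.64260864257812), (17.02037811279297, 61.23236083984375), 69.63411712646484)
```

View pics/c.png

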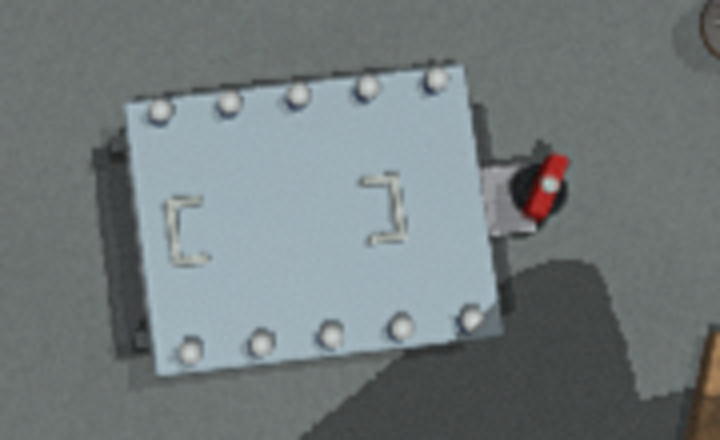

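```bash
python3 - <<'E'
from h import *
import pickle
p=pickle.load(open("w2.pkl","rb"));I=p["pixels"].astype(int)
t=imaging.grab_frame("top")
def fit(p,boxes,k):
    I=p["pixels"].astype(int);R=[]
    for (x0,y0,x1,y1) in boxes:
        d=(I[...,0]-I[...,2])[y0:y1,x0:x1]; bg=np.median(d); m=d>bg+k
        n,l,st,c=cv2.connectedComponentsWithStats(m.astype(np.uint8),connectivity=8)
        i=1+st[1:,4].argmax(); y,x=np.nonzero(l==i)
        w=np.array([at(p,(a+x0,b+y0),.080)[:2] for a,b in zip(x,y)],np.float32)
        r=cv2.minAreaRect(w*1000);print(st[i,4],np.round(r[0],1),np.round(r[1],1),round(r[2],2));R.append(r[0])
    a,b=np.array(R);d=b-a;print("mid",(a+b)/2,"len",np.hypot(*d),"yaw",np.arctan2(d[0],-d[1]))
fit(p,[(185,115,255,195),(56,192,125,258)],12)
fit(t,[(338,195,355,219),(387,190,404,214)],12)
from scipy.ndimage import center_of_mass
# stand yaw from shelf pins in top picture
E
```

```text
838 [515.9  66.2] [48.2 28.3] 6.12
1043 [530.9 -75. ] [49.5 33.7] 6.23
mid [523.3946228  -4.3714447] len 141.966447311876 yaw 0.10547719414590635Traceback (most recent call last):
  File "<stdin>", line 15, in <module>
  File "<stdin>", line 10, in fit
ValueError: attempt to get argmax of an empty sequence
```

arm_command --pt "255 0 0 0 0.123" --pt "255 0 0 0 0.123" --pt "255 0 0 0 0.123" --pt "255 0 0 0 0.123" --pt "255 0 0 0 0.123" --pt "255 0 0 0 0.123" --pt "255 0 0 0 0.123" --pt "255 0 0 0 0.123" --pt "255 0 0 0 0.123" --pt "255 -0.0277 -0.0126 0 0" --pt "255 -0.0277 -0.0126 0 0" --pt "255 -0.0277 -0.0126 0 0" --pt "255 -0.0277 -0.0126 0 0" --pt "255 -0.0277 -0.0126 0 0" --pt "255 0 0 0.03 0" --pt "255 0 0 0.03 0" --pt "255 0 0 0.03 0" --pt "255 0 0 0.03 0" --pt "255 0 0 0 0" --pt "255 0 0 0 0"

```text
time: 8.88
tcp_pos: [0.5218, 0.0, 0.1072]
tcp_rot: [-3.137, -0.002, 1.685]
wrist_force: [1.0, -0.8, -1.3]
gripper_width: 0.345
gripper_force: 50.7
```

```bash
python3 - <<'E'
from h import *
state()
p=imaging.grab_frame("wrist");print(np.round(p["extrinsics"],4).tolist())
import pickle;pickle.dump(p,open("w3.pkl","wb"))
c=p["pixels"].copy()
# predicted pocket rail outlines
o=np.array([.5234,-.0044]);th=.107;X=np.array([np.cos(th),np.sin(th)]);Y=np.array([-np.sin(th),np.cos(th)])
for sy in(1,-1):
    q=[proj(p,[*(o+sx*18*1e-3*X+sy*y*1e-3*Y),.083]) for sx,y in((-1,55),(-1,78),(1,78),(1,55))]
    cv2.polylines(c,[np.int32(np.round(q))],False,(255,0,255),1)
cv2.imwrite("pics/w3.png",c[:,:,::-1])
E
```

```text
t 8.88 tcp [0.5218 0.     0.1072] rot [-3.137e+00 -2.000e-03  1.685e+00] F [ 1.  -0.8 -1.3] w 0.345 gf 50.7 q [-0.15  0.29 -0.31  0.98  0.    1.3 ]
[[0.9935, -0.109, -0.0323, 0.512], [0.1136, 0.942, 0.3157, 0.0815], [-0.004, -0.3173, 0.9483, 0.2501], [0.0, 0.0, 0.0, 1.0]]
```

View pics/w3.png

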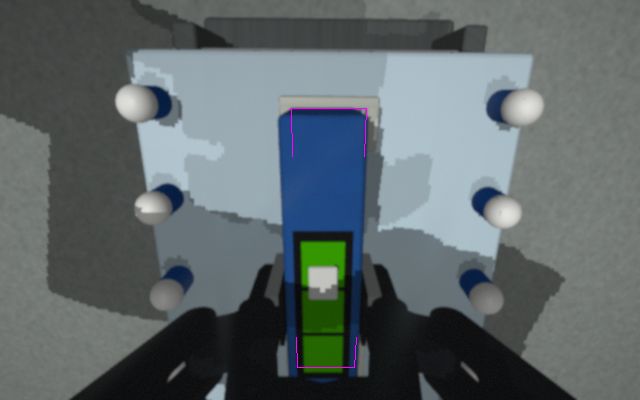

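The visible rail end (cols 279–379, row 97) matches my predicted pocket, and the level is parallel to it. A small correction, then lower.

arm_command --pt "255 -0.0035 0.0012 0 0.007" --pt "255 0 0 0 0" --pt "255 0 0 0.005 0" --pt "255 0 0 0.005 0" --pt "255 0 0 0.005 0" --pt "255 0 0 0.005 0" --pt "255 0 0 0 0" --pt "255 0 0 0 0"

```text
time: 9.6
tcp_pos: [0.5245, -0.0044, 0.0875]
tcp_rot: [-3.14, -0.001, 1.677]
wrist_force: [-0.4, -0.6, -2.5]
gripper_width: 0.347
gripper_force: 50.8
```

arm_command --pt "255 0.0008 -0.0008 0.002 0" --pt "255 0 0 0.002 0" --pt "255 0 0 0.002 0" --pt "255 0 0 0 0" --pt "255 0 0 0 0"

```text
time: 10.02
tcp_pos: [0.5245, -0.0038, 0.0827]
tcp_rot: [3.141, -0.0, 1.677]
wrist_force: [-2.1, -0.1, 3.7]
gripper_width: 0.342
gripper_force: 51.8
```

arm_command --pt "0 0 0 0 0" --pt "0 0 0 0 0" --pt "0 0 0 0 0" --pt "0 0 0 0 0" --pt "0 0 0 0 0" --pt "0 0 0 -0.02 0" --pt "0 0 0 -0.04 0" --pt "0 0 0 -0.04 0" --pt "0 0 0 -0.04 0" --pt "0 0 0 0 0"

```text
time: 10.85
tcp_pos: [0.5282, -0.0044, 0.2304]
tcp_rot: [3.129, 0.003, 1.677]
wrist_force: [1.7, 0.1, 0.6]
gripper_width: 1.001
gripper_force: 0.0
```

```bash
cat >> h.py <<'E'
def vial(p,z=.113,knob=(.543,-.188)):
    # window frame & bubble along the level axis, + towards the knob
    I=p["pixels"].astype(int)
    g=(I[...,1]>I[...,0]+30)&(I[...,1]>I[...,2]+30)
    n,l,st,c=cv2.connectedComponentsWithStats(cv2.dilate(g.astype(np.uint8),np.ones((9,9))))
    best=None
    for i in range(1,n):
        if st[i,4]<60: continue
        w=at(p,c[i],z)[:2]; d=np.hypot(*(w-[.5234,-.0044]))
        if best is None or d<best[0]: best=(d,i)
    y,x=np.nonzero((l==best[1])&g)
    w=np.array([at(p,(a,b),z)[:2] for a,b in zip(x,y)])
    u=np.array([.106,-.9944]); s=w@u; v=w@[.9944,.106]
    r=cv2.minAreaRect(np.float32(w*1000)); cen=np.array(r[0])/1000
    yy,xx=np.mgrid[y.min():y.max()+1,x.min():x.max()+1]
    J=I[yy,xx]; white=(J.min(2)>90)&(J.max(2)-J.min(2)<45)
    q=np.array([at(p,(a,b),z)[:2] for a,b in zip(xx[white],yy[white])]).reshape(-1,2)
    q=q[(abs((q-cen)@[.9944,.106])<.006)&(abs((q-cen)@u)<.03)]
    t=(q-cen)@u
    print("window",np.round(r[0],1),np.round(r[1],1),round(r[2],1),"n",len(t),"bubble mm mean %.2f mid %.2f ext %.1f"%(1e3*t.mean(),500*(np.percentile(t,2)+np.percentile(t,98)),1e3*np.ptp(t)))
E
python3 - <<'E'
from h import *
state()
p=imaging.grab_frame("wrist");save(p,"w4");vial(p)
r=tip_of(p,"bubble")[:2];print([np.round(at(p,a["centre"],.113),4) for a in r])
p=imaging.grab_frame("top");vial(p)
E
```

```text
t 10.85 tcp [ 0.5282 -0.0044  0.2304] rot [3.129e+00 3.000e-03 1.677e+00] F [1.7 0.1 0.6] w 1.001 gf 0.0 q [-0.16  0.21 -0.09  1.26  0.    1.3 ]
window [523.3  -4.4] [17.5 61.8] 6.3 n 231 bubble mm mean 1.09 mid 1.04 ext 13.6Traceback (most recent call last):
  File "<stdin>", line 4, in <module>
ValueError: it knows: knob_grip, level, level_center, paint_tin, pocket, sanding_block, thinner_jar
```

View pics/w4.png

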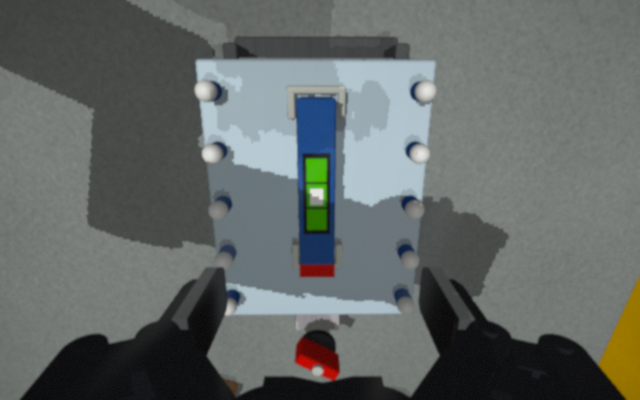

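```bash
python3 - <<'E'
from h import *
p=imaging.grab_frame("wrist");vial(p)
I=p["pixels"].astype(int);r=(I[...,0]>I[...,1]+60)&(I[...,0]>I[...,2]+60);r[:325]=0
for b in blob(p,r,.1):print(b)
t=imaging.grab_frame("top")
try: vial(t)
except Exception as e: print(e)
t["pixels"]=cv2.imread("pics/top0.png")[:,:,::-1]
I=t["pixels"].astype(int);r=(I[...,0]>I[...,1]+50)&(I[...,0]>I[...,2]+50);r[:,:420]=0;r[:,450:]=0
for b in blob(t,r,.1):print(b)
E
```

```text
window [523.6  -4.7] [17.5 61.2] 6.4 n 231 bubble mm mean 1.09 mid 1.04 ext 13.5
(np.int32(1081), array([317.83811286, 360.99629972]), array([ 0.54125638, -0.18100329]), np.float64(2.49935620791895), array([0.05074775, 0.02870914]))
window [522.   12.2] [17.1 26.6] 7.5 n 3 bubble mm mean 12.42 mid 12.42 ext 0.7
(np.int32(32), array([438.25   , 191.34375]), array([ 0.5561017, -0.1955904]), np.float64(2.1646464165694983), array([0.01835299, 0.01453642]))
(np.int32(43), array([434.55813953, 200.37209302]), array([ 0.53043418, -0.18390998]), np.float64(2.689341834366446), array([0.02221754, 0.01600256]))
```

arm_command --pt "90 -0.037 -0.0004 0 0" --pt "90 -0.037 -0.0004 0 0" --pt "90 -0.037 -0.0004 0 0" --pt "90 -0.037 -0.0004 0 0" --pt "90 -0.037 -0.0004 0 0" --pt "90 0 0 0 -0.116" --pt "90 0 0 0 -0.116" --pt "90 0 0 0 -0.116" --pt "90 0 0 0 -0.116" --pt "90 0 0 0 -0.116" --pt "90 0 0 0 -0.116" --pt "90 0 0 0 -0.116" --pt "90 0 0 0 -0.116" --pt "90 0 0 0 -0.116" --pt "90 0 0 0 0" --pt "90 0 0 0 0"

```text
time: 12.33
tcp_pos: [0.541, -0.1876, 0.2203]
tcp_rot: [3.141, -0.004, 2.718]
wrist_force: [-0.3, -0.0, -0.3]
gripper_width: 0.648
gripper_force: 0.0
```

```bash
python3 - <<'E'
from h import *
state()
p=imaging.grab_frame("wrist");save(p,"w5")
I=p["pixels"].astype(int);r=(I[...,0]>I[...,1]+60)&(I[...,0]>I[...,2]+60)
for b in blob(p,r,.105):print(b)
print("tcp/knob px",proj(p,[.543,-.1885,.105]))
for q in tip_of(p,"knob_grip")[:2]:print(q,at(p,q["centre"],.097))
E
```

```text
t 12.33 tcp [ 0.541  -0.1876  0.2203] rot [ 3.141 -0.004  2.718] F [-0.3 -0.  -0.3] w 0.648 gf 0.0 q [-0.47  0.31  0.02  1.28  0.   -0.05]
(np.int32(1227), array([453.75550122, 123.77587612]), array([ 0.52840001, -0.07440424]), np.float64(-2.7669921310340775), array([0.03592318, 0.01878154]))
(np.int32(481), array([322.39293139, 181.62993763]), array([ 0.52858868, -0.18247349]), np.float64(2.640350888946168), array([0.02351703, 0.01371219]))
(np.int32(295), array([321.9559322 , 216.25762712]), array([ 0.55506573, -0.19484431]), np.float64(2.7618206098979177), array([0.01741998, 0.01302016]))
tcp/knob px [322.95030132 200.472614  ]
{'centre': [323.5, 198.4], 'confidence': 0.84} [ 0.54393226 -0.18841307  0.097     ]
```

View pics/w5.png

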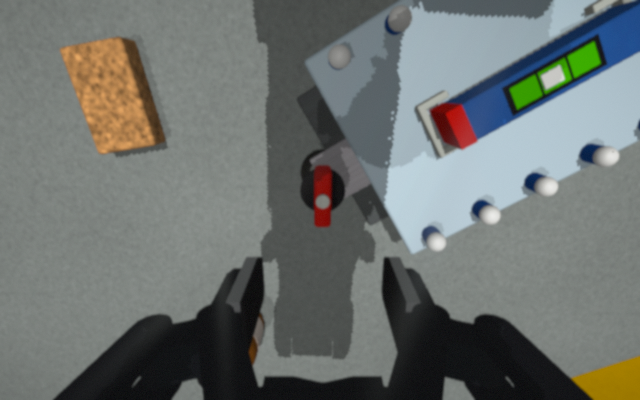

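arm_command --pt "90 -0.002 0 0.025 0" --pt "90 0 0 0.03 0" --pt "90 0 0 0.03 0" --pt "90 0 0 0.03 0" --pt "90 0 0 0.024 0" --pt "90 0 0 0 0" --pt "255 0 0 0 0" --pt "255 0 0 0 0" --pt "255 0 0 0 0" --pt "255 0 0 0 0" --pt "255 0 0 0 0" --pt "255 0 0 0 0" --pt "255 0 0 0 0" --grip_force 50

```text
time: 13.52
tcp_pos: [0.5451, -0.1896, 0.0854]
tcp_rot: [-3.141, 0.004, 2.721]
wrist_force: [-0.5, -0.2, 6.6]
gripper_width: 0.149
gripper_force: 51.3
```

arm_command --pt "255 0 0 -0.002 0" --pt "255 0 0 0 0.115" --pt "255 0 0 0 0.115" --pt "255 0 0 0 0.115" --pt "255 0 0 0 0.115" --pt "255 0 0 0 0.115" --pt "255 0 0 0 0.115" --pt "255 0 0 0 0.115" --pt "255 0 0 0 0.115" --pt "255 0 0 0 0.115" --pt "255 0 0 0 0.115" --pt "255 0 0 0 0" --pt "255 0 0 0 0"

```text
time: 14.6
tcp_pos: [0.5438, -0.1905, 0.0855]
tcp_rot: [-3.142, 0.003, 1.569]
wrist_force: [-0.4, -5.3, -2.9]
gripper_width: 0.151
gripper_force: 51.2
```

```bash
python3 - <<'E'
from h import *
state();p=imaging.grab_frame("top");save(p,"t6")
try: vial(p)
except Exception as e: print(e)
E
```

```text
t 14.6 tcp [ 0.5438 -0.1905  0.0855] rot [-3.142e+00  3.000e-03  1.569e+00] F [-0.4 -5.3 -2.9] w 0.151 gf 51.2 q [-0.47  0.4  -0.2   0.97 -0.    1.1 ]
window [524.   -4.2] [17.8 60.5] 6.5 n 19 bubble mm mean 7.41 mid 7.28 ext 11.8
```

arm_command --pt "90 0 0 0 0" --pt "90 0 0 0 0" --pt "90 0 0 0 0" --pt "90 0 0 0 0" --pt "90 0 0 -0.025 0" --pt "90 0 0 -0.03 0" --pt "90 0 0 -0.025 0" --pt "255 0 0 0 -0.108" --pt "255 0.03 0 0 0" --pt "255 0.033 0 0 0" --pt "255 0.033 0 0 0" --pt "255 0.033 0 0 0" --pt "255 0 0 0 0" --pt "255 0 0 0 0" --pt "255 0 0 0 0" --pt "255 0 0 0 0" --pt "255 0 0 0 0" --pt "255 0 0 0 0" --grip_force 30

```text
time: 16.15
tcp_pos: [0.5299, -0.0616, 0.165]
tcp_rot: [-3.141, -0.0, 1.677]
wrist_force: [-0.1, 0.2, -0.9]
gripper_width: 0.002
gripper_force: 0.0
```

```bash
python3 - <<'E'
from h import *
state()
for c in("wrist","top"):
  p=imaging.grab_frame(c)
  if c=="wrist":save(p,"w7")
  try: vial(p)
  except Exception as e: print(e)
E
```

```text
t 16.15 tcp [ 0.5299 -0.0616  0.165 ] rot [-3.141 -0.     1.677] F [-0.1  0.2 -0.9] w 0.002 gf 0.0 q [-0.27  0.26 -0.19  1.12  0.    1.2 ]
window [523.3  -3.1] [17.4 61.6] 5.9 n 477 bubble mm mean 12.71 mid 12.79 ext 14.0
window [523.9  -4.3] [17.1 60.3] 5.1 n 22 bubble mm mean 13.08 mid 12.81 ext 12.6
```

View pics/w7.png

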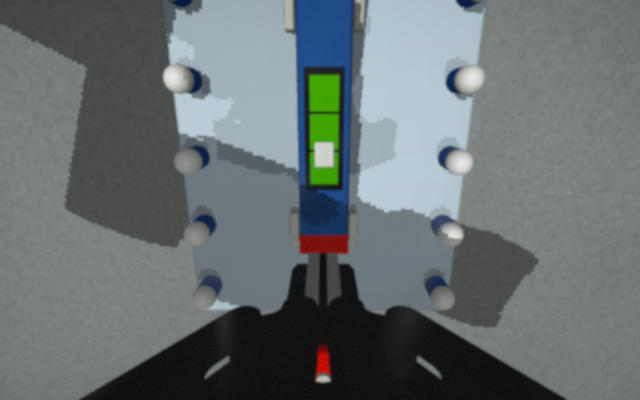

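arm_command --pt "255 0 0 0.025 0" --pt "255 0 0 0.022 0" --pt "255 0 0 0.002 0" --pt "255 0 0 0.002 0" --pt "255 0 0 0.002 0" --pt "255 0 0 0 0" --pt "255 0 0 0 0"

```text
time: 16.83
tcp_pos: [0.5297, -0.0609, 0.1133]
tcp_rot: [3.142, 0.0, 1.679]
wrist_force: [-2.9, -1.4, 3.6]
gripper_width: 0.001
gripper_force: 2.1
```

arm_command --pt "255 0 0 0.002 0" --pt "255 0 0 0.002 0" --pt "255 0 0 0 0" --pt "255 0 0 0 0"

```text
time: 17.17
tcp_pos: [0.5308, -0.0611, 0.1123]
tcp_rot: [3.138, 0.002, 1.679]
wrist_force: [-8.3, -0.0, 23.5]
gripper_width: -0.001
gripper_force: 11.7
```

arm_command --pt "255 0 -0.001 -0.001 0" --pt "255 0 0 0 0" --pt "255 0 0 0 0" --pt "255 0 0 0 0" --pt "255 0 0 0 0" --pt "255 0 0 0 0" --pt "255 0 0 0 0" --pt "255 0 0 0 0" --pt "255 0 0 0 0" --pt "255 0 0 0 0" --pt "255 0 0 0 0" --pt "255 0 0 0 0" --pt "255 0 0 0 0" --pt "255 0 0 0 0" --pt "255 0 0 0 0" --pt "255 0 0 0 0" --pt "255 0 0 0 0" --pt "255 0 0 0 0"

```text
time: 18.67
tcp_pos: [0.5302, -0.0611, 0.1125]
tcp_rot: [3.138, 0.002, 1.679]
wrist_force: [-5.7, -0.5, 17.8]
gripper_width: 0.001
gripper_force: 8.7
```

```bash
python3 - <<'E'
from h import *
state()
for c in("wrist","top","side"):
  p=imaging.grab_frame(c)
  if c=="wrist":save(p,"w8")
  try: vial(p,.111)
  except Exception as e: print(e)
E
```

```text
t 18.67 tcp [ 0.5302 -0.0611  0.1125] rot [3.138e+00 2.000e-03 1.679e+00] F [-5.7 -0.5 17.8] w 0.001 gf 8.7 q [-0.27  0.3  -0.28  0.99  0.    1.2 ]
window [523.9  -4.1] [17.2 61.6] 6.2 n 875 bubble mm mean -0.87 mid -0.72 ext 14.1
window [525.   -4.7] [17.1 60.4] 5.0 n 22 bubble mm mean 0.44 mid -0.01 ext 14.6
window [526.2  -7.3] [16.3 61.5] 7.0 n 11 bubble mm mean 1.26 mid 1.35 ext 15.9
```

View pics/w8.png

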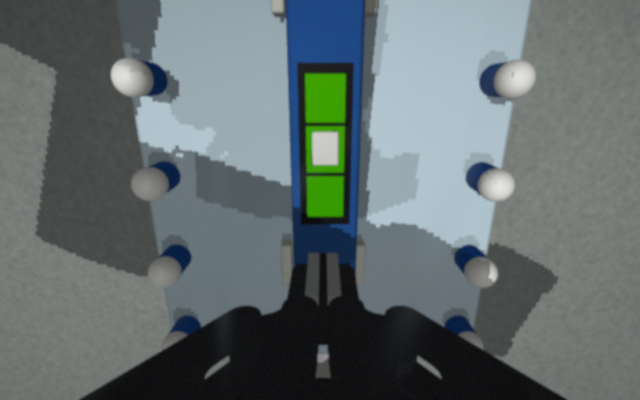

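The bubble (rows 131–165) sits between the black lines (rows 125 and 174), about 0.8 mm off centre. The shelf is on its stop at about 18 N.

```bash
python3 -c "
from h import *
print(workorder.sign_off())"
```

```text
the job is handed in; nothing more can be done
None
```

The job is handed in: the level sits in its pocket, the knob is turned about 1.15 rad, and the arm is still pressing the shelf onto its stop at about 18 N, with the bubble about 0.8 mm off centre, between the lines; the sign-off gave no verdict.

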